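# Check-weigh a column of sample cases on the beam comparator

### The job

The beam comparator stands arrested, with a closed aluminium case on one pan and the steel reference weight on the other. Gently stack the loose deep case, and on it the loose shallow case, squarely onto the case on the pan; only then swing the arrest lever fully over so that the beam is released and tips to rest on the cases' side by their weight alone, and finally swing the lever fully back so that the beam is arrested level again. Leave the reference weight and the bottom case where they are on their pans, and do not disturb the other things on the bench.

Things in the scene. Friction and masses are not known exactly. Their poses are not given: they have to be found in the camera images.
- comparator: Beam comparator, fixed, yaw up to 0.2. Grey base plate 140 (x) by 220 (y) by 24 mm, two uprights to 97 mm and, at x=+26, a white scale plate 60 wide, to 155 mm. Origin: centre of underside, on the bench; x away from the robot, y along the beam to the robot's left. Beam 79 mm up, hinged about x, with a fixed pan at each end, 124 (x) by 100 mm (y), centred at y=+-135 mm, top at 110 mm when level.
- beam (a joint): Beam tilt, rad: 0 = level; positive = left pan (y = +135 mm) up, right pan down; stops at -0.09 and +0.09 (pan centres 12 mm up or down). Held level while the lever is at 0; when released it tips to the heavier side in about a second. The three cases together outweigh the reference weight.
- arrest_lever (a joint): Arrest lever, rad, vertical axis: 0 = arrested, 1.0 = released; stops at both ends; starts within 0.06 of 0. Its direction from the pivot in the comparator's xy frame is the angle pi - 0.5 + value: at 0 it points to the robot and 0.5 rad to the robot's left, at 1.0 as far to the right. Friction: stays where left; 2 to 5 N at the knob moves it.
- lever_knob (a point): Centre of the top of the lever's upright black knob: a cylinder of 18 mm diameter, 37 to 92 mm above the bench, 85 mm from the pivot axis. The steel arm to the pivot is 12 mm thick, at 37 to 49 mm height. The knob can be pushed from either side above the arm.
- lever_pivot (a point): Point on the lever's vertical pivot axis at the height of the knob's top (92 mm): 85 mm in front (-x) of the comparator's origin. Its axes are the comparator's.
- pan_left (a point): Centre of the top of the left pan when level (fixed to the comparator, 110 mm above the bench, y = +135 mm).
- pan_right (a point): Centre of the top of the right pan when level (fixed to the comparator, 110 mm above the bench, y = -135 mm).
- case_base: Bottom case: closed aluminium case with black corner strips, 100 mm (x) by 56 mm (y) by 46 mm high, about 0.3 kg, lying on the left or the right pan, long side about along the comparator's x. Origin: centre of its underside.
- case_deep: Loose deep case on the bench, same as the bottom case: 100 mm (x) by 56 mm (y) by 46 mm high, about 0.3 kg. Flat top and underside. Origin: centre of its underside.
- case_shallow: Loose shallow case on the bench: the same footprint, 100 mm (x) by 56 mm (y), but 30 mm high, about 0.2 kg. Origin: centre of its underside.
- ref_weight: Steel reference weight, 48 mm in diameter, 60 mm high with a knob, 0.5 kg, on the other pan. Origin: centre of its underside.
- carton: Bystander: cardboard carton 95 by 70 by 60 mm high. Origin: centre of its underside.
- bottle: Bystander: closed white bottle, 66 mm in diameter, 200 mm high. Origin: centre of its underside.
- flange: Bystander: steel ring, 64 mm in diameter, 18 mm high. Origin: centre of its underside.
- mug: Bystander: white mug 80 mm in diameter, 90 mm high. Origin: centre of its underside.
- wrench: Bystander: steel wrench lying on the bench beside the comparator, about 170 mm long (x), 7 mm thick. Origin: its underside near the middle.
- post_stand: Obstacle, fixed to the bench: steel rod 14 mm in diameter, 220 mm high, on a round foot 60 mm in diameter and 12 mm high, with a black clamp ring (30 mm) near its top. Origin: centre of the foot's underside.
Things that resemble listed ones, but are neither listed nor needed, are in the scene too. Leave any brown look-alike of the case_shallow alone. What is shaped like the case_deep but red is not meant.

How it is judged:
On the way, in this order (a step that is already met when the one before it is completed fails the run):
1. the deep case lies squarely on the bottom case, let go, with the beam arrested (x of case_deep in the frame of case_base between -0.01 and 0.01 m and y of case_deep in the frame of case_base between -0.01 and 0.01 m and z of case_deep in the frame of case_base between 0.041 and 0.051 m and angle between the x axis of case_deep and the x axis of case_base, either way round below 0.15 rad and angle between case_deep's own z axis and vertical below 0.2 rad and contact force between each of the arm, the fingers and case_deep below 0.3 N and value of joint arrest_lever below 0.12 rad and value of joint beam between -0.02 and 0.02 rad), for 0.2 s.
2. the shallow case lies squarely on the deep case, let go, with the beam arrested (all of step 1 and x of case_shallow in the frame of case_deep between -0.01 and 0.01 m and y of case_shallow in the frame of case_deep between -0.01 and 0.01 m and z of case_shallow in the frame of case_deep between 0.041 and 0.051 m and angle between the x axis of case_shallow and the x axis of case_deep, either way round below 0.15 rad and angle between case_shallow's own z axis and vertical below 0.2 rad and contact force between each of the arm, the fingers and case_shallow below 0.3 N), for 0.2 s.
3. the lever is fully over (above 0.85 rad) and the beam rests tipped to the cases' side (pan at least 7 mm down), the robot off the cases (x of case_deep in the frame of case_base between -0.01 and 0.01 m and y of case_deep in the frame of case_base between -0.01 and 0.01 m and z of case_deep in the frame of case_base between 0.041 and 0.051 m and angle between the x axis of case_deep and the x axis of case_base, either way round below 0.15 rad and angle between each of case_deep, case_shallow's own z axis and vertical below 0.2 rad and x of case_shallow in the frame of case_deep between -0.01 and 0.01 m and y of case_shallow in the frame of case_deep between -0.01 and 0.01 m and z of case_shallow in the frame of case_deep between 0.041 and 0.051 m and angle between the x axis of case_shallow and the x axis of case_deep, either way round below 0.15 rad and contact force between each of the arm, the fingers and case_shallow below 0.3 N and contact force between each of the arm, the fingers and case_deep below 0.3 N and contact force between each of the arm, the fingers and case_base below 0.3 N and value of joint arrest_lever above 0.85 rad and z of case_base in the frame of comparator below 0.103 m and velocity of joint beam between -0.05 and 0.05 rad/s), for 0.3 s.
At the end, for the whole second after the job is handed in: Lever back at its arrested end (below 0.12 rad), beam level (within 0.02 rad). Bottom, deep and shallow case stand in that order on the pan, at rest, each flat on and within 10 mm and 0.15 rad of the one below. Bottom case and weight are within 25 mm of their pan centres (x of case_deep in the frame of case_base between -0.01 and 0.01 m and y of case_deep in the frame of case_base between -0.01 and 0.01 m and z of case_deep in the frame of case_base between 0.041 and 0.051 m and angle between the x axis of case_deep and the x axis of case_base, either way round below 0.15 rad and angle between each of case_deep, case_shallow's own z axis and vertical below 0.2 rad and x of case_shallow in the frame of case_deep between -0.01 and 0.01 m and y of case_shallow in the frame of case_deep between -0.01 and 0.01 m and z of case_shallow in the frame of case_deep between 0.041 and 0.051 m and angle between the x axis of case_shallow and the x axis of case_deep, either way round below 0.15 rad and value of joint arrest_lever below 0.12 rad and value of joint beam between -0.02 and 0.02 rad and (horizontal distance between case_base and pan_left below 0.025 m or horizontal distance between case_base and pan_right below 0.025 m) and (horizontal distance between ref_weight and pan_left below 0.025 m or horizontal distance between ref_weight and pan_right below 0.025 m) and z of each of case_base, ref_weight in the frame of comparator above 0.106 m and linear speed of each of case_shallow, case_deep, case_base, ref_weight below 0.02 m/s); the robot touches nothing.
It fails at once if another thing on the bench (carton, bottle, flange, mug, wrench) is moved by more than 30 mm (distance of any of carton, bottle, flange, mug, wrench from where it was at the start of the episode above 0.03 m).
It fails at once if the reference weight or the bottom case is moved by more than 35 mm (distance of any of ref_weight, case_base from where it was at the start of the episode above 0.035 m).
It fails at once if a case is tipped by more than 0.6 rad (angle between any of case_base, case_deep, case_shallow's own z axis and vertical above 0.6 rad).
It fails at once if a case is slammed or pressed onto the one below with more than 60 N (contact force between case_deep and case_base above 60 N or contact force between case_shallow and case_deep above 60 N).
It also fails if it takes over 72 s, if anything falls off the work surface, if the arm or the gripper's body presses on something with over 40 N, if the wrist force passes 120 N, or if a joint passes its speed limit or range.

### The arm

A 6-joint arm with a two-finger parallel gripper is mounted at the origin on the work surface. World frame = base frame: x ahead of the robot, y to its left, z up, the work surface at z = 0. Lengths are in m, angles in rad, forces in N, time in s.
With the tool pointing down it reaches from about 0.375 to 0.9 m from the base axis. Payload 3.1 kg.
Tool frame: the origin (TCP) lies at the very end of the fingers, on their centre line; the grasp point (between the pads) lies 19 mm behind it; z points along the fingers, y is the line along which they close (so a half turn about z gives the same grasp; the last joint's range is limited). The gripper opens to 85 mm and grips with 20 to 120 N. Pads are 22 mm wide; open, the fingers measure 114 mm over their backs; the gripper's body (76 mm by 85 mm) begins 54 mm behind the grasp point. The pads swing forward as they close: fully open they stand 13 mm farther back than shut.
Start: joints at [-0.178, 0.527, 1.433, -0, 1.181, -0.178], TCP at [0.625, 0, 0.231] pointing down, gripper open.
Joint ranges: [-3.08, 3.08], [-0.75, 2.2], [0.22, 2.44], [-1.43, 4.57], [0, 2.65], [-2.85, 2.85]. Speed limits (rad/s): [2.79, 2.79, 3.14, 3.14, 3.14, 3.14].

### API

Orientations are given as a unit quaternion [x, y, z, w].
In Python, from station import manip, vision gives the robot as it stands.
- The arm moves only by the tool drive_tool, never from a script. Its argument "deltas" is a list that holds one entry, the list of rows, each a list of 4 numbers: the shift along the tool's x, y, z in mm, then the turn about the tool's z in rad. A call has 1 to 5 rows; each row is the pose to reach, as a shift and turn from the pose commanded when the call began, along the tool's axes at that moment; what a row does not reach only later rows make up. A row lasts 1/12 s, in which the tool goes at most 41.7 mm and 7.16 degrees, less where a joint would pass 70% of its speed; a pose out of reach is approached as far as the arm can. A call with a gripper value outside its range is refused whole. "jaw" is the finger opening in mm, from 0 to 85.4, set as the call begins (left out, the last holds). The fingers move at their own pace and stop on an object; "force" is the grip in N (left out, the last holds). Time passes only in rows, so rows that repeat a pose let the fingers close. It gives the time, the measured TCP pose, the force, the opening and the grip force at its end, in the units of the state.
- manip.sense(): the state, without advancing time (a new reading comes with each control period).
- vision.snapshot(name): name is "scene" or "side" or "wrist"; returns the picture (384x512x3 uint8, red, green, blue); there is no depth.
- vision.camera_model(name): a dict with "camera_matrix" (3x3 intrinsics, pixels), "rvec" (rotation vector, rad) and "tvec" (3), from world to camera coordinates, as OpenCV has them. Camera axes: x right, y down, z forward; pixel columns grow to the right and rows downward; lengths in m; the calibration is good to about 2 mm. A picture is of the moment at which its call begins: read the wrist's pose just before it. camera_model takes no time and is no camera call; for the wrist camera it gives the pose at the moment of the call.
- manip.sign_off(): hands the job in; it is judged then, once.
The state is a dict: "t": time; "q": joint angles; "qd": joint speeds; "tau": joint torques, N m; "tcp_pos": TCP position; "tool_rot": TCP orientation; "force": force on the tool from outside, world axes, zero at the start; "ft_torque": the same for the moment, N m; "finger_gap": opening from 0.0 (shut) to 1.0 (fully open); "gripper_force": force on a finger pad.
Only numpy, scipy, OpenCV 4.12 (cv2) and the standard library are available. Lean on these libraries where they do the work, as an engineer would, in place of code of your own. Each camera call takes 0.05 s, during which the arm holds its last target. There are 200 camera calls.

## Working session

There is one attempt and no reset: what is moved stays moved. The work goes in short steps, Python scripts to look and compute and a tool call to move; the robot and the scene stay as the last step left them, time stands still between calls to the robot, and variables do not carry over. Pictures are saved under pics/ and viewed, at most 10 in all, crops included, and the job is handed in when it is done.

Besides the shell and the picture viewer there is one more tool, called after ">>>" by a JSON object that holds its "method" and its "body". drive_tool: Moves the arm, as the interface text tells. Its arguments: {"type":"object","properties":{"deltas":{"type":"array"},"jaw":{"type":"number"},"force":{"type":"number"}},"required":["deltas"]}

```bash
ls; mkdir -p pics
cat > h.py <<'E'
from station import manip, vision
import numpy as np, cv2
def snap(n,f):
    m=vision.camera_model(n); im=vision.snapshot(n)
    cv2.imwrite(f'pics/{f}.png',im[:,:,::-1]); np.savez(f'pics/{f}.npz',K=m['camera_matrix'],r=m['rvec'],t=m['tvec'],im=im)
def load(f): return np.load(f'pics/{f}.npz')
def ray(d,uv,z):
    uv=np.atleast_2d(np.array(uv,float)); R=cv2.Rodrigues(d['r'])[0]; c=-R.T@d['t'].ravel()
    v=(np.linalg.inv(d['K'])@np.c_[uv,np.ones(len(uv))].T).T@R
    return c+v*((z-c[2])/v[:,2])[:,None]
def proj(d,P): return cv2.projectPoints(np.atleast_2d(np.array(P,float)),d['r'],d['t'],d['K'],None)[0][:,0]
E
python3 - <<'E'
from h import *
print(manip.sense())
snap('scene','scene0');snap('side','side0');snap('wrist','wrist0')
for n in('scene0','side0','wrist0'):
    d=load(n);R=cv2.Rodrigues(d['r'])[0];print(n,-R.T@d['t'].ravel(),R[2])
a=cv2.imread('pics/scene0.png');b=cv2.imread('pics/side0.png')
cv2.imwrite('pics/s0.png',cv2.resize(a,(800,600)));cv2.imwrite('pics/d0.png',cv2.resize(b,(800,600)))
E
```

```text
pics
{'t': 0.0, 'q': array([-1.78483755e-01,  5.28451747e-01,  1.43393801e+00, -3.24186441e-05,
        1.18141067e+00, -1.78523011e-01]), 'qd': array([-0.0001517 ,  0.00047162, -0.00017571, -0.00037992,  0.00023588,
       -0.00135273]), 'tau': array([ 2.50220628e-04, -4.42344439e+01, -1.78024775e+01, -2.06930472e-04,
        8.36740597e-03,  2.24214921e-05]), 'tcp_pos': array([6.24260361e-01, 1.64008279e-04, 2.30331137e-01]), 'tool_rot': array([ 7.07088108e-01,  7.07124592e-01, -6.41879992e-04, -8.98208474e-04]), 'force': array([-0.29850836, -1.09318078,  0.08088172]), 'ft_torque': array([-0.00889496,  0.04917783,  0.03522575]), 'gripper_force': 0.0, 'finger_gap': 1.0008887281425678}
scene0 [ 0.86633266 -0.67581959  1.05661889] [-0.29214819  0.56831124 -0.76920203]
side0 [-0.32704029 -0.79428212  0.80820013] [ 0.60397123  0.60083822 -0.52365273]
wrist0 [0.62406157 0.07600517 0.3729726 ] [-0.00214118 -0.29474968 -0.9555721 ]
```

View pics/s0.png

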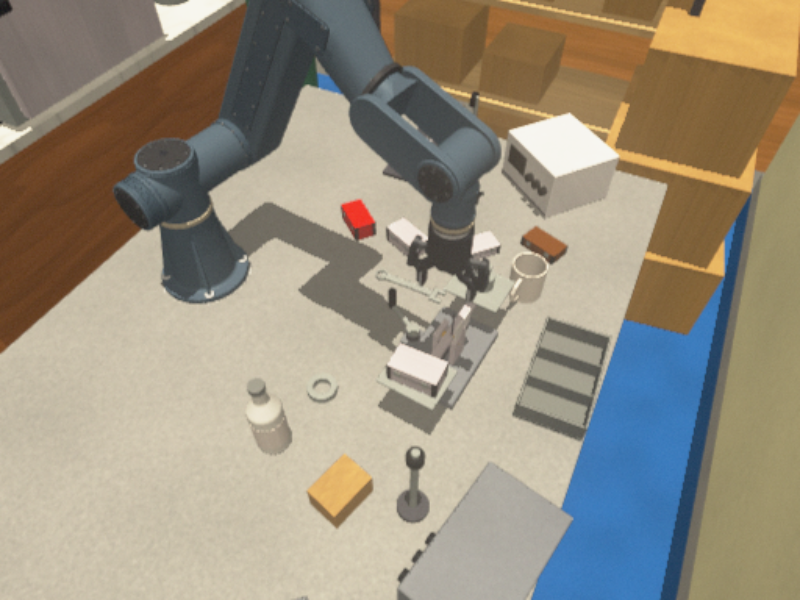

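View pics/d0.png

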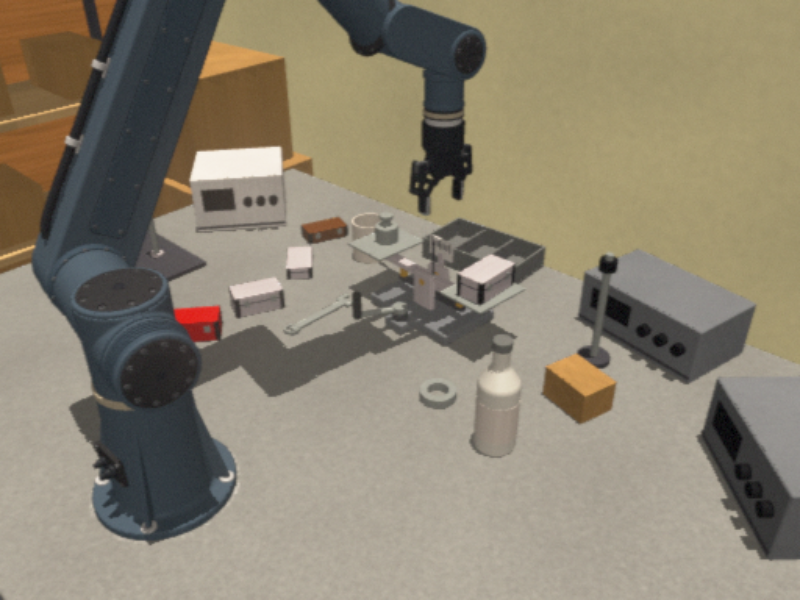

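The scene view shows the bottom case on the right pan (417,368) and the weight on the left pan. Two loose silver cases stand at the back, at side (257,297) and (300,262). The red one, side (197,325), and the brown one, side (325,230), are the decoys. Next I'll estimate positions and get a view from above.

Run:
```python
from h import *
d=load('side0');s=.64
for n,p,z in[('caseA',(257,290),.046),('caseB',(300,256),.03),('red',(197,317),.046),('brown',(325,225),.03),('knobtop',(357,295),.092),('base',(487,273),.156),('weighttop',(387,217),.17),('wrench a',(290,328),.0),('wrench b',(350,297),0),('mug',(367,225),.09),('bottle',(503,342),.2),('post',(609,262),.22)]:
    print(n,ray(d,np.array(p)*s,z).round(3))
d=load('scene0')
for n,p,z in[('caseA',(408,232),.046),('caseB',(485,242),.03),('knobtop',(392,290),.092),('base',(417,363),.156),('mug',(530,265),.09),('post',(416,455),.22)]:
    print(n,ray(d,np.array(p)*s,z).round(3))
```

```text
caseA [[0.395 0.287 0.046]]
caseB [[0.566 0.357 0.03 ]]
red [[0.255 0.292 0.046]]
brown [[0.71  0.434 0.03 ]]
knobtop [[0.468 0.068 0.092]]
base [[ 0.606 -0.126  0.156]]
weighttop [[0.632 0.147 0.17 ]]
wrench a [[0.393 0.186 0.   ]]
wrench b [[0.554 0.184 0.   ]]
mug [[0.693 0.269 0.09 ]]
bottle [[ 0.4  -0.31  0.2 ]]
post [[ 0.678 -0.317  0.22 ]]
caseA [[0.405 0.3   0.046]]
caseB [[0.585 0.369 0.03 ]]
knobtop [[0.475 0.076 0.092]]
base [[ 0.623 -0.113  0.156]]
mug [[0.719 0.283 0.09 ]]
post [[ 0.711 -0.306  0.22 ]]
```

>>> {"method": "drive_tool", "body": {"deltas": [[[40,0,-25,0],[80,0,-50,0],[120,0,-75,0],[160,0,-100,0],[200,0,-120,0]]]}}

```text
t: 0.57
tcp_pos: [0.6247, 0.1794, 0.3406]
tool_rot: [0.707, 0.707, 0.0, 0.0]
force: [1.2, 0.0, -0.4]
finger_gap: 1.002
gripper_force: 0.0
```

>>> {"method": "drive_tool", "body": {"deltas": [[[40,-35,-10,0],[80,-70,-20,0],[110,-105,-30,0],[140,-120,-40,0],[140,-120,-40,0]]]}}

```text
t: 0.98
tcp_pos: [0.5017, 0.3211, 0.3806]
tool_rot: [0.706, 0.708, 0.0, -0.001]
force: [1.5, 0.1, -0.3]
finger_gap: 1.0
gripper_force: 0.0
```

Run:
```python
from h import *
snap('wrist','w1')
im=cv2.imread('pics/w1.png');cv2.imwrite('pics/w1b.png',cv2.resize(im,(800,600)))
print(manip.sense()['tcp_pos'])
```

```text
[0.50056214 0.32359632 0.38167891]
```

View pics/w1b.png

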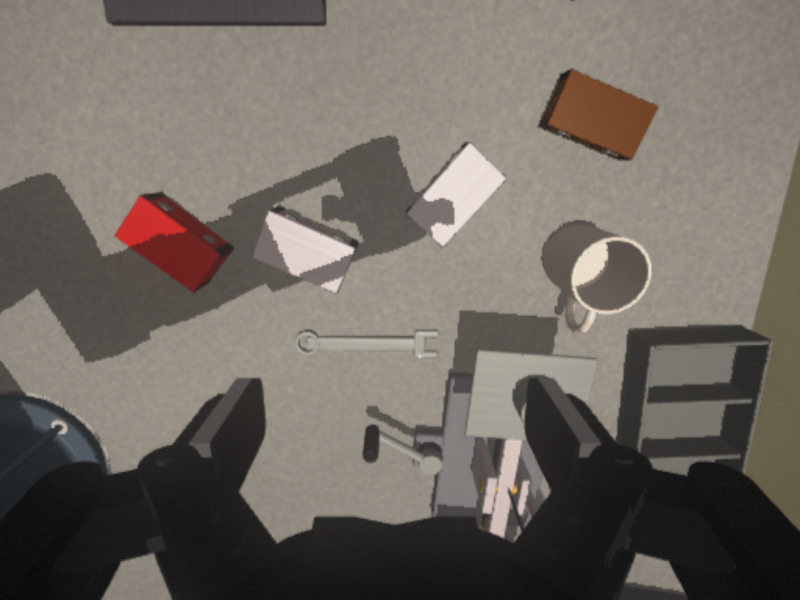

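The wrist view from above shows the silver deep case at (305,250), with side strips visible, and the thin silver shallow case at (457,195). Red is at (175,243), brown at (600,113), the knob at (371,443) and the weight pan at (530,395). Both silver cases fit by colour, and their heights tell them apart. I'll confirm in a crop.

Run:
```python
from h import *
im=cv2.imread('pics/w1.png')[83:203,147:339]
cv2.imwrite('pics/w1c.png',cv2.resize(im,None,fx=4,fy=4,interpolation=cv2.INTER_CUBIC))
```

```text
(no output)
```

View pics/w1c.png

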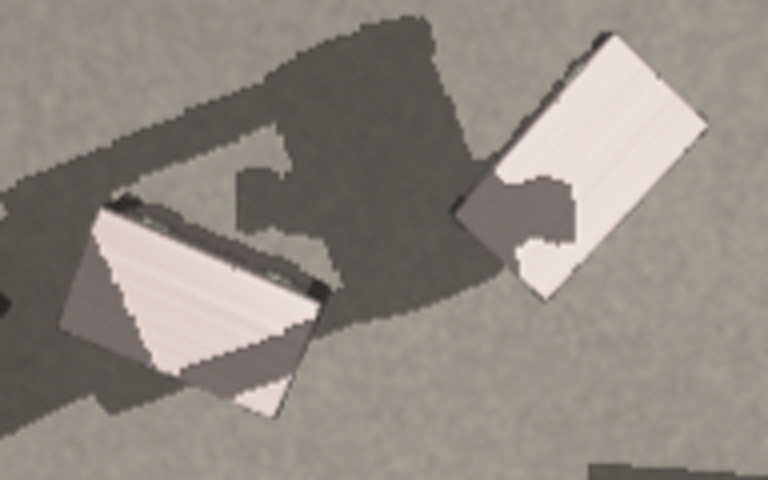

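The crop confirms it. The deep case's top has corners (100,208),(322,303),(276,416),(62,327) with a tall side visible. The shallow case's top has corners (613,35),(708,126),(547,298),(457,211) with a thin side.

```bash
cat >> h.py <<'E'
def rect(d,c,z):
    P=ray(d,c,z)[:,:2]; e=np.roll(P,-1,0)-P; L=np.linalg.norm(e,axis=1)
    i=0 if L[0]>L[1] else 1
    v=e[i]-e[i+2]; w=e[1-i]-e[(3-i)%4]
    return P.mean(0).round(4), L.round(4), 'long axis deg',np.degrees(np.arctan2(v[1],v[0])).round(2)%180,'tool cur'
E
python3 - <<'E'
from h import *
d=load('w1')
A=np.array([(100,208),(322,303),(276,416),(62,327)])/4.+[147,83]-.4
B=np.array([(613,35),(708,126),(547,298),(457,211)])/4.+[147,83]-.4
for z in(.030,.046): print(z,rect(d,A,z),rect(d,B,z))
s=manip.sense(); print(s['tcp_pos'],s['tool_rot'],s['q'])
E
```

```text
0.03 (array([0.3995, 0.2998]), array([0.1018, 0.0557, 0.1007, 0.0555]), 'long axis deg', np.float64(156.46), 'tool cur') (array([0.5667, 0.362 ]), array([0.0546, 0.097 , 0.0543, 0.0946]), 'long axis deg', np.float64(48.389999999999986), 'tool cur')
0.046 (array([0.4028, 0.3029]), array([0.0985, 0.0539, 0.0975, 0.0537]), 'long axis deg', np.float64(156.46), 'tool cur') (array([0.5646, 0.3632]), array([0.0528, 0.0938, 0.0525, 0.0915]), 'long axis deg', np.float64(48.389999999999986), 'tool cur')
[0.50056214 0.32359632 0.38167891] [ 0.7050353   0.70916834  0.00165127 -0.00165885] [0.38436387 0.3549468  1.30145093 0.00436541 1.48346308 0.37814185]
```

>>> {"method": "drive_tool", "body": {"deltas": [[[-5,-25,30,-0.12],[-10,-50,60,-0.24],[-15,-75,90,-0.36],[-22,-98,120,-0.48],[-22,-98,150,-0.6]]], "jaw": 85}}

```text
t: 1.45
tcp_pos: [0.401, 0.2943, 0.2279]
tool_rot: [0.463, 0.886, -0.002, -0.002]
force: [0.8, 0.2, -0.3]
finger_gap: 0.999
gripper_force: 0.0
```

>>> {"method": "drive_tool", "body": {"deltas": [[[0,0,20,-0.12],[0,0,40,-0.24],[0,0,60,-0.36],[0,0,80,-0.48],[0,0,90,-0.56]]]}}

```text
t: 1.87
tcp_pos: [0.4058, 0.2952, 0.1371]
tool_rot: [0.201, 0.98, -0.001, -0.002]
force: [-0.3, -0.4, -0.2]
finger_gap: 0.991
gripper_force: 0.0
```

Run:
```python
from h import *
from scipy.spatial.transform import Rotation as Ro
s=manip.sense();M=Ro.from_quat(s['tool_rot']).as_matrix()
print(s['tcp_pos'],np.degrees(np.arctan2(M[1],M[0])),M.round(3),s['q'])
print('to case, tool frame mm',M.T@(np.array([.402,.302,.012])-s['tcp_pos'])*1000)
```

```text
[0.40580344 0.29521723 0.13709244] [ 156.75910246   66.75957629 -155.31072155] [[-0.919  0.395 -0.004]
 [ 0.395  0.919 -0.002]
 [ 0.003 -0.003 -1.   ]] [ 4.05962235e-01  5.10029647e-01  1.82576085e+00 -1.40447882e-04
  8.09878488e-01 -7.59110985e-01]
to case, tool frame mm [  5.82948445   5.11021734 125.09394253]
```

>>> {"method": "drive_tool", "body": {"deltas": [[[3,2.5,30,0],[6,5,60,0],[6,5,90,0],[6,5,110,0],[6,5,117,0]]]}}

```text
t: 2.28
tcp_pos: [0.4019, 0.302, 0.0195]
tool_rot: [0.204, 0.979, -0.002, -0.002]
force: [0.2, -0.4, 1.2]
finger_gap: 0.995
gripper_force: 0.0
```

>>> {"method": "drive_tool", "body": {"deltas": [[[0,0,4,0],[0,0,8,0],[0,0,8,0]]]}}

```text
t: 2.53
tcp_pos: [0.404, 0.3031, 0.0147]
tool_rot: [0.204, 0.979, 0.0, 0.0]
force: [-0.6, -0.1, 0.8]
finger_gap: 1.0
gripper_force: 0.0
```

>>> {"method": "drive_tool", "body": {"deltas": [[[0,0,0,0],[0,0,0,0],[0,0,0,0],[0,0,0,0],[0,0,0,0]]], "jaw": 50, "force": 40}}

```text
t: 2.95
tcp_pos: [0.4039, 0.3032, 0.0156]
tool_rot: [0.204, 0.979, 0.0, 0.001]
force: [0.4, -1.3, 6.2]
finger_gap: 0.645
gripper_force: 44.1
```

>>> {"method": "drive_tool", "body": {"deltas": [[[0,0,0,0],[0,0,0,0],[0,0,0,0]]]}}

```text
t: 3.2
tcp_pos: [0.404, 0.3032, 0.0156]
tool_rot: [0.204, 0.979, 0.0, 0.001]
force: [-1.1, -1.0, 6.7]
finger_gap: 0.652
gripper_force: 44.1
```

>>> {"method": "drive_tool", "body": {"deltas": [[[0,0,-25,0],[0,0,-60,0],[0,0,-100,0],[0,0,-140,0],[0,0,-180,0]]]}}

```text
t: 3.62
tcp_pos: [0.4025, 0.3026, 0.196]
tool_rot: [0.204, 0.979, -0.0, -0.001]
force: [0.7, 0.4, -3.8]
finger_gap: 0.649
gripper_force: 44.3
```

>>> {"method": "drive_tool", "body": {"deltas": [[[0,0,-30,-0.1],[0,0,-60,-0.2],[0,0,-90,-0.3],[0,0,-110,-0.4],[0,0,-110,-0.4]]]}}

```text
t: 4.03
tcp_pos: [0.4055, 0.3041, 0.3091]
tool_rot: [0.004, 1.0, 0.002, 0.005]
force: [0.3, 0.8, -2.1]
finger_gap: 0.643
gripper_force: 44.6
```

```bash
cat >> h.py <<'E'
from scipy.spatial.transform import Rotation as Ro
def st(tgt=None):
    s=manip.sense();M=Ro.from_quat(s['tool_rot']).as_matrix()
    print('t',s['t'],s['tcp_pos'].round(4),'yaw of tool y',np.degrees(np.arctan2(M[1,1],M[0,1])).round(2),'gap mm',s['finger_gap']*85.4,'q',s['q'].round(2))
    if tgt is not None: print('tool mm',(M.T@(np.array(tgt)-s['tcp_pos'])*1000).round(1))
E
python3 - <<'E'
from h import *
st([.58,0.05,.35]);snap('wrist','w2');snap('scene','scene2')
E
```

```text
t 4.0333 [0.4055 0.3041 0.3091] yaw of tool y 89.51 gap mm 54.92428444409902 q [ 0.42  0.27  1.63  0.    1.23 -1.14]
tool mm [-177.1 -252.4  -40.4]
```

>>> {"method": "drive_tool", "body": {"deltas": [[[-10,-35,-10,0],[-20,-70,-20,0],[-30,-110,-30,0],[-40,-150,-40,0],[-50,-190,-50,0]]]}}

```text
t: 4.55
tcp_pos: [0.4493, 0.1131, 0.3516]
tool_rot: [0.006, 1.0, 0.0, -0.003]
force: [1.4, -0.2, -1.9]
finger_gap: 0.652
gripper_force: 44.6
```

>>> {"method": "drive_tool", "body": {"deltas": [[[-5,-40,0,0],[-10,-80,0,0],[-15,-120,0,0],[-15,-160,0,0],[-15,-160,0,0]]]}}

```text
t: 4.97
tcp_pos: [0.4637, -0.0524, 0.3513]
tool_rot: [0.01, 1.0, -0.002, -0.002]
force: [0.1, 0.9, -2.3]
finger_gap: 0.648
gripper_force: 44.9
```

>>> {"method": "drive_tool", "body": {"deltas": [[[0,0,0,0],[0,0,0,0]]]}}

```text
t: 5.13
tcp_pos: [0.4629, -0.0451, 0.3518]
tool_rot: [0.007, 1.0, 0.001, -0.002]
force: [0.2, 0.2, -2.3]
finger_gap: 0.646
gripper_force: 44.9
```

Run:
```python
from h import *
st();snap('wrist','w3')
im=cv2.imread('pics/w3.png');cv2.imwrite('pics/w3b.png',cv2.resize(im,(800,600),interpolation=cv2.INTER_CUBIC))
```

```text
t 5.1333 [ 0.4629 -0.0451  0.3518] yaw of tool y 89.24 gap mm 55.21074983574654 q [-0.34  0.17  1.64  0.    1.33 -1.9 ]
```

View pics/w3b.png

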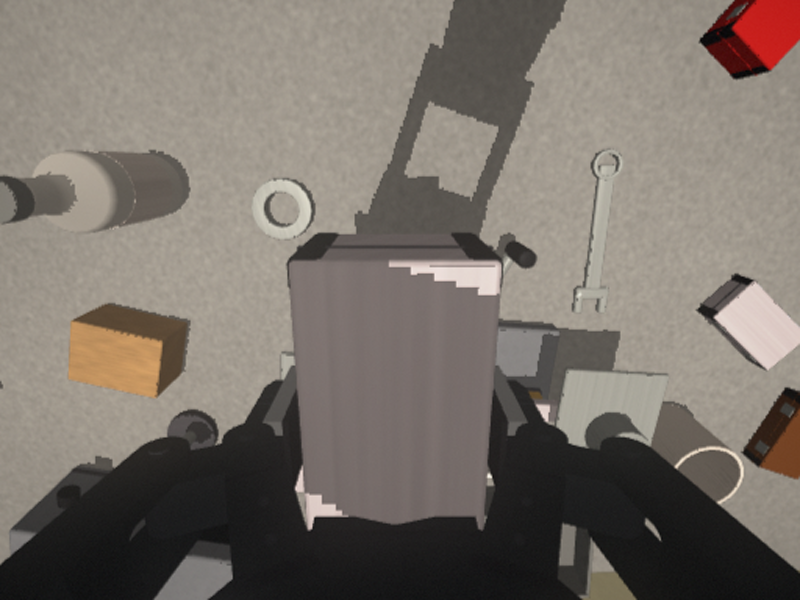

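The held case hides the pan; its near top edge runs (290,262)-(500,262). I'll measure the base case from the unobstructed scene and side pictures instead.

Run:
```python
from h import *
d=load('w3');p=ray(d,np.array([(290,262),(500,262)])*.64,.382);print('near end',p)
a=cv2.imread('pics/scene2.png')[180:280,230:330];b=cv2.imread('pics/side0.png')[140:240,240:340]
f=lambda x:cv2.resize(x,(400,400),interpolation=cv2.INTER_CUBIC)
c=np.hstack([f(a),f(b)]);cv2.imwrite('pics/c3.png',c)
```

```text
near end [[ 0.41164021 -0.07067977  0.382     ]
 [ 0.41241213 -0.01676266  0.382     ]]
```

View pics/c3.png

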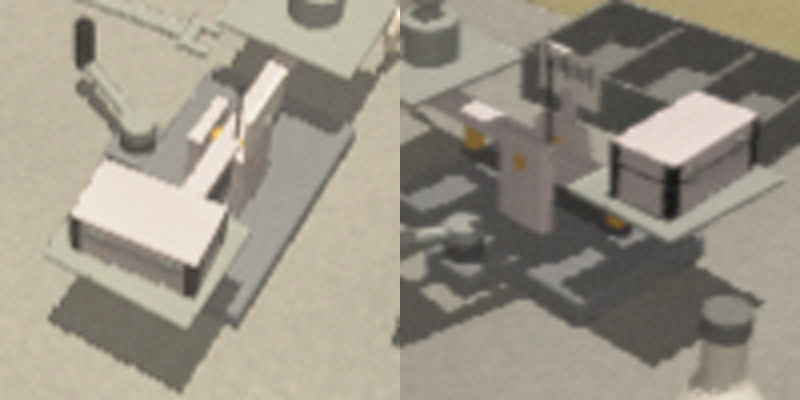

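Left (scene): base top corners (72,213),(108,163),(230,207),(195,267). Right (side, subtract 400): (292,92),(357,120),(268,168),(212,140).

Run:
```python
from h import *
a=load('scene2');b=load('side0')
A=np.array([(72,213),(108,163),(230,207),(195,267)])/4.-.4+[230,180]
B=np.array([(212,140),(292,92),(357,120),(268,168)])/4.-.4+[240,140]
print(rect(a,A,.156));print(rect(b,B,.156))
# two-view triangulated: corner correspondence by world position
print(ray(a,A,.156).round(3));print(ray(b,B,.156).round(3))
print('pan', ray(a,np.array([(43,253),(187,326),(248,225)])/4.-.4+[230,180],.11).round(3))
w=load('w1') # pan left, knob, pivot
print('panL',rect(w,np.array([(478,350),(597,358),(590,437),(467,434)])*.64,.11))
print('knob',ray(w,[np.array((371,430))*.64],.092),'scene knob',ray(a,[np.array((84,20))/4.+[230,180]],.092), 'pivot arm', ray(a,[np.array((140,130))/4.+[230,180]],.05))
```

```text
(array([ 0.6242, -0.1129]), array([0.0513, 0.0959, 0.0573, 0.0975]), 'long axis deg', np.float64(0.7), 'tool cur')
(array([ 0.6162, -0.1139]), array([0.0939, 0.0595, 0.0956, 0.0526]), 'long axis deg', np.float64(178.96), 'tool cur')
[[ 0.574 -0.139  0.156]
 [ 0.578 -0.088  0.156]
 [ 0.673 -0.084  0.156]
 [ 0.672 -0.141  0.156]]
[[ 0.571 -0.087  0.156]
 [ 0.665 -0.085  0.156]
 [ 0.662 -0.144  0.156]
 [ 0.567 -0.139  0.156]]
pan [[ 0.556 -0.153  0.11 ]
 [ 0.677 -0.161  0.11 ]
 [ 0.682 -0.062  0.11 ]]
panL (array([0.6448, 0.1651]), array([0.1206, 0.092 , 0.1315, 0.0972]), 'long axis deg', np.float64(177.34), 'tool cur')
knob [[0.475503  0.1122819 0.092    ]] scene knob [[0.47401012 0.07833625 0.092     ]] pivot arm [[0.55431828 0.02283163 0.05      ]]
```

>>> {"method": "drive_tool", "body": {"deltas": [[[-35,-5,5,0],[-75,-10,10,0],[-115,-15,15,0],[-155,-20,20,0],[-195,-25,20,0]]]}}

```text
t: 5.6
tcp_pos: [0.6596, -0.0697, 0.3315]
tool_rot: [0.004, 1.0, 0.001, -0.002]
force: [-0.4, -0.6, -2.8]
finger_gap: 0.653
gripper_force: 44.9
```

>>> {"method": "drive_tool", "body": {"deltas": [[[-35,-5,0,0],[-70,-10,0,0],[-85,-10,0,0],[-85,-10,0,0],[-85,-10,0,0]]]}}

```text
t: 6.02
tcp_pos: [0.7435, -0.0809, 0.3315]
tool_rot: [0.004, 1.0, 0.001, -0.002]
force: [-0.5, 0.5, -2.1]
finger_gap: 0.648
gripper_force: 45.0
```

Run:
```python
from h import *
st();snap('wrist','w4')
im=cv2.imread('pics/w4.png');cv2.imwrite('pics/w4b.png',cv2.resize(im,(800,600),interpolation=cv2.INTER_CUBIC))
print(proj(load('w4'),[(.572,-.14,.156),(.572,-.086,.156),(.67,-.086,.156)])*800/512)
```

```text
t 6.0167 [ 0.7435 -0.0809  0.3315] yaw of tool y 89.54 gap mm 55.317415407914325 q [-0.26  0.64  0.94  0.    1.56 -1.82]
[[2.95201468e+02 1.13170062e+00]
 [3.82482864e+02 2.88775607e-01]
 [3.84841247e+02 1.65615240e+02]]
```

View pics/w4b.png

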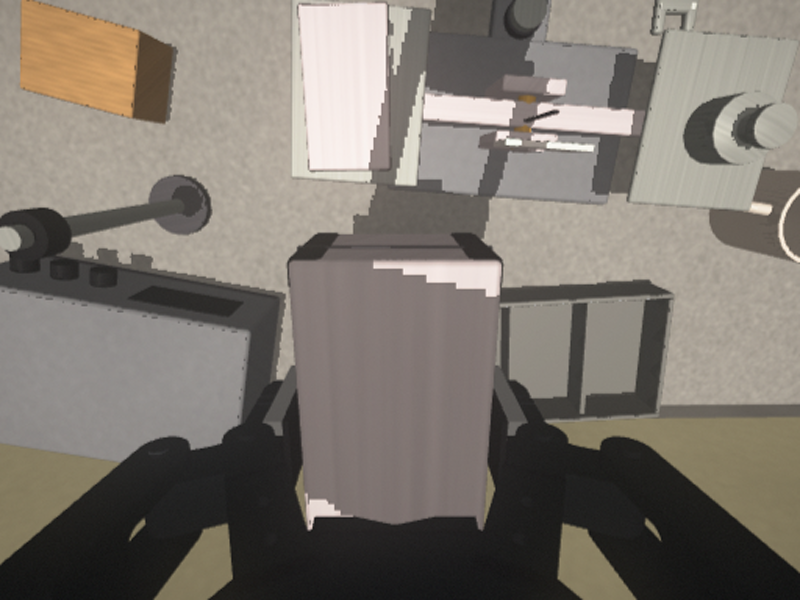

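Run:
```python
from h import *
d=load('w4');im=d['im'].astype(int)
for r in(8,30,60,90,100): print(r,[tuple(x) for x in im[r,186:200]],'|R',[tuple(x) for x in im[r,234:256:1]])
print('col',[(i,tuple(im[i,215])) for i in range(98,118)])
print(rect(d,np.array([(298,4),(388,4),(388,170),(308,170)])*.64,.156), ray(d,np.array([(298,4),(388,4),(388,170),(308,170)])*.64,.156))
s=load('scene2')
```

```text
8 [(np.int64(154), np.int64(148), np.int64(139)), (np.int64(187), np.int64(184), np.int64(171)), (np.int64(195), np.int64(191), np.int64(179)), (np.int64(193), np.int64(190), np.int64(178)), (np.int64(140), np.int64(133), np.int64(127)), (np.int64(225), np.int64(211), np.int64(205)), (np.int64(240), np.int64(228), np.int64(224)), (np.int64(241), np.int64(230), np.int64(227)), (np.int64(241), np.int64(229), np.int64(225)), (np.int64(239), np.int64(227), np.int64(224)), (np.int64(240), np.int64(228), np.int64(225)), (np.int64(242), np.int64(230), np.int64(226)), (np.int64(242), np.int64(231), np.int64(227)), (np.int64(242), np.int64(231), np.int64(227))] |R [(np.int64(238), np.int64(227), np.int64(223)), (np.int64(238), np.int64(226), np.int64(222)), (np.int64(238), np.int64(225), np.int64(222)), (np.int64(238), np.int64(226), np.int64(223)), (np.int64(238), np.int64(226), np.int64(223)), (np.int64(239), np.int64(226), np.int64(223)), (np.int64(238), np.int64(225), np.int64(221)), (np.int64(238), np.int64(226), np.int64(222)), (np.int64(240), np.int64(227), np.int64(224)), (np.int64(24
[... 8051 characters left out ...]
(np.int64(223), np.int64(219), np.int64(206))), (111, (np.int64(222), np.int64(219), np.int64(206))), (112, (np.int64(222), np.int64(219), np.int64(206))), (113, (np.int64(223), np.int64(220), np.int64(207))), (114, (np.int64(217), np.int64(211), np.int64(197))), (115, (np.int64(173), np.int64(167), np.int64(156))), (116, (np.int64(165), np.int64(156), np.int64(145))), (117, (np.int64(185), np.int64(174), np.int64(162)))]
(array([ 0.6232, -0.1109]), array([0.0558, 0.0989, 0.0547, 0.0989]), 'long axis deg', np.float64(179.57), 'tool cur') [[ 0.5735587  -0.13837934  0.156     ]
 [ 0.574027   -0.08261371  0.156     ]
 [ 0.6728933  -0.08388214  0.156     ]
 [ 0.67241627 -0.13859435  0.156     ]]
```

Run:
```python
from h import *
st([.6242,-.1124,.1715])
```

```text
t 6.0667 [ 0.7428 -0.0812  0.3323] yaw of tool y 89.51 gap mm 55.51551774124963 q [-0.26  0.64  0.94 -0.    1.56 -1.82]
tool mm [117.7 -32.3 161.3]
```

>>> {"method": "drive_tool", "body": {"deltas": [[[30,-8,0,0],[60,-16,10,0],[90,-24,30,0],[118,-32,60,0],[118,-32,90,0]]]}}

```text
t: 6.48
tcp_pos: [0.6177, -0.1133, 0.2446]
tool_rot: [0.006, 1.0, 0.0, -0.003]
force: [-0.4, 0.7, -3.6]
finger_gap: 0.649
gripper_force: 45.0
```

>>> {"method": "drive_tool", "body": {"deltas": [[[0,0,20,0],[0,0,35,0],[0,0,45,0],[0,0,52,0],[0,0,52,0]]]}}

```text
t: 6.9
tcp_pos: [0.6243, -0.1134, 0.1912]
tool_rot: [0.005, 1.0, 0.0, -0.001]
force: [0.1, 0.0, -2.2]
finger_gap: 0.651
gripper_force: 44.8
```

Run:
```python
from h import *
st([.6242,-.1124,.1715])
```

```text
t 6.9 [ 0.6243 -0.1134  0.1912] yaw of tool y 89.41 gap mm 55.602420222668734 q [-0.36  0.59  1.45 -0.    1.11 -1.92]
tool mm [ 0.1  1.  19.7]
```

>>> {"method": "drive_tool", "body": {"deltas": [[[0,1,5,0],[0,1,10,0],[0,1,13,0],[0,1,15,0],[0,1,16,0]]]}}

```text
t: 7.32
tcp_pos: [0.6255, -0.1133, 0.1757]
tool_rot: [0.005, 1.0, -0.0, -0.0]
force: [-0.0, -0.1, -2.8]
finger_gap: 0.647
gripper_force: 44.8
```

>>> {"method": "drive_tool", "body": {"deltas": [[[0,0,1,0],[0,0,2,0],[0,0,2,0]]]}}

```text
t: 7.57
tcp_pos: [0.6254, -0.1133, 0.1738]
tool_rot: [0.005, 1.0, 0.0, -0.0]
force: [0.5, 0.4, -2.5]
finger_gap: 0.647
gripper_force: 44.8
```

>>> {"method": "drive_tool", "body": {"deltas": [[[1,0,1,0],[1,0,2,0],[1,0,2,0]]]}}

```text
t: 7.82
tcp_pos: [0.6244, -0.1135, 0.1721]
tool_rot: [0.005, 1.0, -0.0, 0.0]
force: [-0.5, 0.3, 0.5]
finger_gap: 0.648
gripper_force: 45.1
```

>>> {"method": "drive_tool", "body": {"deltas": [[[0,0,1,0],[0,0,1,0]]]}}

```text
t: 7.98
tcp_pos: [0.6246, -0.1137, 0.1713]
tool_rot: [0.005, 1.0, -0.0, 0.0]
force: [-1.9, -1.6, 0.2]
finger_gap: 0.649
gripper_force: 45.3
```

>>> {"method": "drive_tool", "body": {"deltas": [[[0,0,0,0],[0,0,0,0],[0,0,0,0],[0,0,0,0]]], "jaw": 78}}

```text
t: 8.32
tcp_pos: [0.6247, -0.1132, 0.171]
tool_rot: [0.005, 1.0, 0.0, 0.0]
force: [-0.9, -0.5, -0.3]
finger_gap: 0.914
gripper_force: 0.0
```

>>> {"method": "drive_tool", "body": {"deltas": [[[0,0,-15,0],[0,0,-40,0],[0,0,-80,0],[0,0,-120,0],[0,0,-160,0]]]}}

```text
t: 8.73
tcp_pos: [0.6241, -0.113, 0.3323]
tool_rot: [0.005, 1.0, 0.0, -0.0]
force: [1.3, -1.2, -0.6]
finger_gap: 0.915
gripper_force: 0.0
```

Run:
```python
from h import *
st([.5667,.362,.30])
```

```text
t 8.7333 [ 0.6241 -0.113   0.3323] yaw of tool y 89.39 gap mm 78.10729914925152 q [-0.36  0.45  1.28  0.    1.41 -1.92]
tool mm [ 62.5 474.3  32.6]
```

>>> {"method": "drive_tool", "body": {"deltas": [[[6,40,0,0],[12,80,0,0],[18,120,0,0],[24,160,0,0],[30,200,0,0]]], "jaw": 85}}

```text
t: 9.15
tcp_pos: [0.5961, 0.0888, 0.3312]
tool_rot: [0.006, 1.0, 0.0, 0.0]
force: [0.9, 0.4, -0.1]
finger_gap: 0.998
gripper_force: 0.0
```

>>> {"method": "drive_tool", "body": {"deltas": [[[6,40,0,-0.12],[12,80,0,-0.24],[18,120,0,-0.36],[24,160,0,-0.48],[30,200,0,-0.6]]]}}

```text
t: 9.57
tcp_pos: [0.5681, 0.2894, 0.3311]
tool_rot: [-0.293, 0.956, 0.0, 0.0]
force: [0.1, 0.5, 0.2]
finger_gap: 0.998
gripper_force: 0.0
```

Run:
```python
from h import *
st([.5667,.362,.15])
```

```text
t 9.5667 [0.5681 0.2894 0.3311] yaw of tool y 124.11 gap mm 85.25452587804786 q [ 0.3   0.46  1.27  0.    1.41 -1.87]
tool mm [-39.5  60.8 181.1]
```

>>> {"method": "drive_tool", "body": {"deltas": [[[-14,22,25,-0.1],[-28,44,60,-0.2],[-39,61,100,-0.25],[-39,61,140,-0.25],[-39,61,165,-0.25]]]}}

```text
t: 9.98
tcp_pos: [0.565, 0.3611, 0.1621]
tool_rot: [-0.409, 0.913, 0.0, -0.002]
force: [0.3, -0.4, -0.9]
finger_gap: 0.996
gripper_force: 0.0
```

Run:
```python
from h import *
st([.5667,.362,.013]);snap('wrist','w5')
d=load('w5');print(d['im'][200:380:20,256].tolist())
```

```text
t 9.9833 [0.565  0.3611 0.1621] yaw of tool y 138.24 gap mm 85.01777791938333 q [ 0.4   0.67  1.37  0.    1.11 -2.01]
tool mm [ -2.3  -0.9 149.1]
[[121, 109, 108], [120, 111, 108], [168, 160, 148], [163, 156, 145], [156, 148, 137], [157, 150, 138], [152, 144, 134], [36, 34, 32], [28, 27, 24]]
```

Run:
```python
from h import *
d=load('w5');c=np.array([.5667,.362]);a=np.radians(48.4);u=np.array([np.cos(a),np.sin(a)]);v=np.array([-u[1],u[0]])
P=[np.r_[c+.05*i*u+.028*j*v,.03] for i,j in((1,1),(1,-1),(-1,-1),(-1,1))]
print(proj(d,P).round(0).tolist(), proj(d,[.565,.361,.03]))
im=cv2.cvtColor(d['im'],cv2.COLOR_RGB2BGR).copy()
cv2.polylines(im,[proj(d,P).astype(int)],True,(0,0,255),1)
cv2.imwrite('pics/w5b.png',im)
```

```text
[[278.0, 230.0], [224.0, 230.0], [221.0, 133.0], [280.0, 133.0]] [[251.28400909 182.47455984]]
```

View pics/w5b.png

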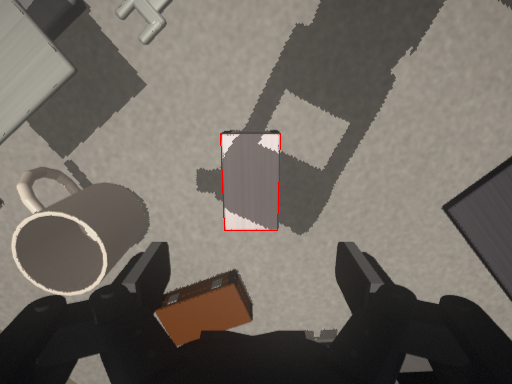

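The predicted outline, corners (221,133) to (278,230), lies exactly on the silver shallow case, so I'm descending.

>>> {"method": "drive_tool", "body": {"deltas": [[[-2,-1,30,0],[-2,-1,65,0],[-2,-1,100,0],[-2,-1,125,0],[-2,-1,138,0]]]}}

```text
t: 10.45
tcp_pos: [0.568, 0.3597, 0.0252]
tool_rot: [-0.407, 0.913, 0.0, -0.002]
force: [-0.7, 0.9, -0.7]
finger_gap: 0.995
gripper_force: 0.0
```

>>> {"method": "drive_tool", "body": {"deltas": [[[0,0,4,0],[0,0,9,0],[0,0,12,0]]]}}

```text
t: 10.7
tcp_pos: [0.5709, 0.3612, 0.0174]
tool_rot: [-0.407, 0.913, -0.0, 0.002]
force: [0.5, 0.4, -0.6]
finger_gap: 0.994
gripper_force: 0.0
```

>>> {"method": "drive_tool", "body": {"deltas": [[[0,0,0,0],[0,0,0,0],[0,0,0,0],[0,0,0,0],[0,0,0,0]]], "jaw": 50, "force": 40}}

```text
t: 11.12
tcp_pos: [0.5705, 0.3611, 0.0178]
tool_rot: [-0.407, 0.913, 0.0, 0.002]
force: [-0.2, -0.3, 6.3]
finger_gap: 0.641
gripper_force: 43.8
```

>>> {"method": "drive_tool", "body": {"deltas": [[[0,0,0,0],[0,0,0,0]]]}}

```text
t: 11.28
tcp_pos: [0.5704, 0.3612, 0.0178]
tool_rot: [-0.407, 0.913, 0.0, 0.001]
force: [0.8, 0.1, 6.2]
finger_gap: 0.643
gripper_force: 43.8
```

>>> {"method": "drive_tool", "body": {"deltas": [[[0,0,-25,0],[0,0,-60,0],[0,0,-100,0],[0,0,-140,0],[0,0,-180,0]]]}}

```text
t: 11.7
tcp_pos: [0.5686, 0.3602, 0.1972]
tool_rot: [-0.407, 0.913, -0.0, -0.001]
force: [0.8, 0.4, -2.4]
finger_gap: 0.639
gripper_force: 43.4
```

>>> {"method": "drive_tool", "body": {"deltas": [[[0,0,-35,0.12],[0,0,-75,0.24],[0,0,-115,0.36],[0,0,-150,0.48],[0,0,-160,0.6]]]}}

```text
t: 12.12
tcp_pos: [0.5714, 0.3615, 0.3637]
tool_rot: [-0.116, 0.993, 0.002, 0.006]
force: [1.0, 0.2, -0.3]
finger_gap: 0.643
gripper_force: 43.5
```

Run:
```python
from h import *
st([.74,-.08,.36])
```

```text
t 12.1167 [0.5714 0.3615 0.3637] yaw of tool y 103.38 gap mm 54.89910323318916 q [ 0.4   0.49  1.13 -0.    1.51 -1.4 ]
tool mm [ -61.8 -468.6    3.5]
```

>>> {"method": "drive_tool", "body": {"deltas": [[[-5,-38,0,0.1],[-10,-77,0,0.2],[-15,-116,0,0.24],[-20,-155,0,0.24],[-26,-194,0,0.24]]]}}

```text
t: 12.53
tcp_pos: [0.6402, 0.1767, 0.3555]
tool_rot: [0.0, 1.0, -0.0, -0.001]
force: [0.1, 0.4, -1.3]
finger_gap: 0.642
gripper_force: 43.4
```

Run:
```python
from h import *
st([.74,-.08,.36])
```

```text
t 12.5333 [0.6402 0.1767 0.3555] yaw of tool y 89.98 gap mm 54.83333792022403 q [ 0.1   0.48  1.16 -0.    1.5  -1.47]
tool mm [ -99.9 -256.6   -4.5]
```

>>> {"method": "drive_tool", "body": {"deltas": [[[-15,-38,0,0],[-30,-76,0,0],[-45,-114,0,0],[-60,-152,0,0],[-75,-190,0,0.01]]]}}

```text
t: 12.95
tcp_pos: [0.7153, -0.0137, 0.3554]
tool_rot: [0.005, 1.0, 0.0, -0.001]
force: [0.8, 0.2, -1.6]
finger_gap: 0.64
gripper_force: 43.4
```

>>> {"method": "drive_tool", "body": {"deltas": [[[-12,-30,0,0],[-25,-58,0,0],[-25,-58,0,0],[-25,-58,0,0]]]}}

```text
t: 13.28
tcp_pos: [0.7396, -0.0723, 0.3542]
tool_rot: [0.007, 1.0, 0.0, -0.001]
force: [-0.1, -0.1, -2.0]
finger_gap: 0.641
gripper_force: 43.4
```

Run:
```python
from h import *
st();snap('wrist','w6')
im=cv2.imread('pics/w6.png');cv2.imwrite('pics/w6b.png',cv2.resize(im,(800,600),interpolation=cv2.INTER_CUBIC))
```

```text
t 13.2833 [ 0.7396 -0.0723  0.3542] yaw of tool y 89.19 gap mm 54.7743600523103 q [-0.25  0.62  0.92  0.    1.6  -1.8 ]
```

View pics/w6b.png

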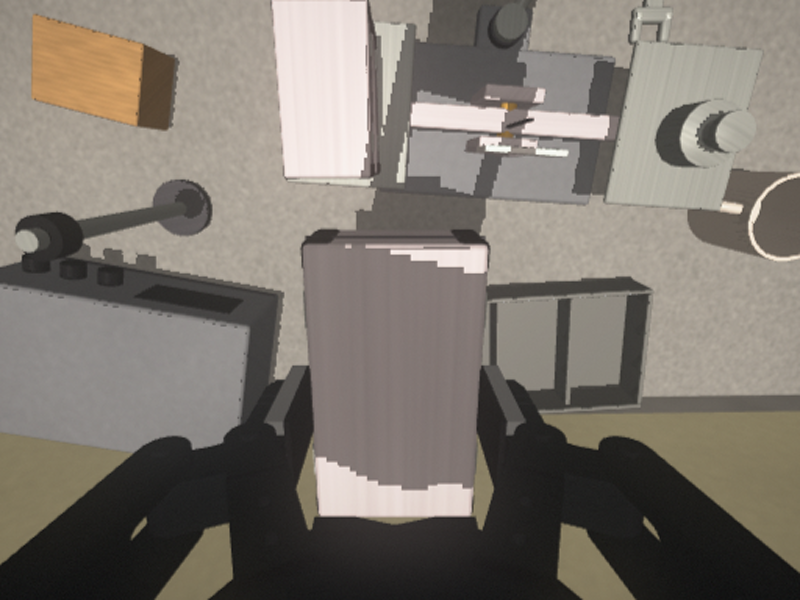

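The deep case sits flush over the base: its top's near edge runs (286,178)-(363,178). The held shallow top has corners (304,244),(488,244),(472,517),(318,517), and the knob is at (510,20).

Run:
```python
from h import *
d=load('w6')
im=d['im'].astype(int)
for r in(5,40,80,110): # lateral edges: brightness jumps
    g=im[r].mean(1);e=np.abs(np.diff(g));print(r,[(i,int(g[i]),int(g[i+1])) for i in range(165,250) if e[i]>15])
g=im[100:125,200].mean(1).astype(int);print(g)
D=np.array([(273,0),(369,0),(363,178),(286,178)])*.64
print('deep',ray(d,D,.202).round(4))
H=np.array([(304,244),(488,244),(472,517),(318,517)])*.64
print('held',rect(d,H,.3664),ray(d,H,.3664).round(4))
print('knob',ray(d,[np.array((510,20))*.64],.092))
```

```text
5 [(172, 155, 136), (173, 136, 197), (174, 197, 223), (233, 225, 184), (234, 184, 84), (236, 75, 137), (237, 137, 159)]
40 [(176, 154, 210), (177, 210, 231), (233, 230, 140), (234, 140, 183), (235, 183, 96), (237, 93, 110), (243, 113, 129), (244, 129, 202)]
80 [(179, 156, 217), (180, 217, 233), (234, 235, 138), (235, 138, 169), (236, 169, 100), (240, 110, 90), (241, 90, 111)]
110 [(180, 165, 130), (181, 130, 214), (182, 214, 237), (230, 236, 132), (236, 120, 77), (239, 68, 95), (240, 95, 76), (242, 70, 98)]
[237 237 237 238 238 238 238 238 237 238 238 236 224 186 187 209 191 154
 170 170 170 170 170 171 169]
deep [[ 0.5744 -0.1387  0.202 ]
 [ 0.5752 -0.0838  0.202 ]
 [ 0.6736 -0.0907  0.202 ]
 [ 0.6728 -0.1397  0.202 ]]
held (array([ 0.7365, -0.0714]), array([0.0541, 0.0988, 0.0553, 0.0987]), 'long axis deg', np.float64(179.0), 'tool cur') [[ 0.6868 -0.0976  0.3664]
 [ 0.6876 -0.0435  0.3664]
 [ 0.7863 -0.0446  0.3664]
 [ 0.7855 -0.0999  0.3664]]
knob [[0.55750512 0.02305734 0.092     ]]
```

Run:
```python
from h import *
st([.6268,-.1124,.2198])
```

```text
t 13.3333 [ 0.7392 -0.0705  0.3547] yaw of tool y 89.31 gap mm 54.94513453747407 q [-0.25  0.62  0.92  0.    1.6  -1.8 ]
tool mm [111.6 -43.4 135.1]
```

>>> {"method": "drive_tool", "body": {"deltas": [[[28,-10,0,0],[56,-20,5,0],[84,-31,25,0],[112,-41,55,0],[112,-41,85,0]]]}}

```text
t: 13.75
tcp_pos: [0.6215, -0.1086, 0.2715]
tool_rot: [0.005, 1.0, -0.0, -0.002]
force: [0.5, 0.0, -2.1]
finger_gap: 0.644
gripper_force: 43.4
```

>>> {"method": "drive_tool", "body": {"deltas": [[[0,0,15,0],[0,0,28,0],[0,0,36,0],[0,0,36,0],[0,0,36,0]]]}}

```text
t: 14.17
tcp_pos: [0.6275, -0.1087, 0.2352]
tool_rot: [0.005, 1.0, 0.0, 0.0]
force: [0.6, 0.0, -1.3]
finger_gap: 0.637
gripper_force: 43.4
```

Run:
```python
from h import *
st([.6268,-.1124,.2198])
```

```text
t 14.1667 [ 0.6275 -0.1087  0.2352] yaw of tool y 89.47 gap mm 54.402103842771325 q [-0.35  0.54  1.4   0.    1.2  -1.91]
tool mm [ 0.6 -3.7 15.4]
```

>>> {"method": "drive_tool", "body": {"deltas": [[[0,-1,3,0],[0,-3,6,0],[0,-3,9,0],[0,-3,11,0],[0,-3,12,0]]]}}

```text
t: 14.58
tcp_pos: [0.6272, -0.1129, 0.2226]
tool_rot: [0.006, 1.0, 0.0, -0.0]
force: [0.1, 0.5, -2.4]
finger_gap: 0.634
gripper_force: 43.4
```

>>> {"method": "drive_tool", "body": {"deltas": [[[0,0,1,0],[0,0,2,0],[0,0,2,0]]]}}

```text
t: 14.83
tcp_pos: [0.6273, -0.1128, 0.2207]
tool_rot: [0.005, 1.0, 0.0, -0.0]
force: [0.2, 0.4, -1.1]
finger_gap: 0.643
gripper_force: 43.4
```

>>> {"method": "drive_tool", "body": {"deltas": [[[0,0,1,0],[0,0,1.5,0],[0,0,1.5,0]]]}}

```text
t: 15.08
tcp_pos: [0.6273, -0.1128, 0.2193]
tool_rot: [0.005, 1.0, 0.0, -0.0]
force: [-0.0, -0.2, -1.6]
finger_gap: 0.64
gripper_force: 43.4
```

>>> {"method": "drive_tool", "body": {"deltas": [[[0,0,0.5,0],[0,0,0.5,0]]]}}

```text
t: 15.25
tcp_pos: [0.6274, -0.1129, 0.2191]
tool_rot: [0.005, 1.0, -0.0, 0.0]
force: [-0.9, 0.7, -0.2]
finger_gap: 0.636
gripper_force: 43.5
```

Contact is building: z stopped moving and the force is near 0. Pressing slightly further, then releasing.

>>> {"method": "drive_tool", "body": {"deltas": [[[0,0,0.5,0],[0,0,0.5,0]]]}}

```text
t: 15.42
tcp_pos: [0.6274, -0.1129, 0.219]
tool_rot: [0.005, 1.0, -0.0, 0.0]
force: [-1.0, -0.4, 3.2]
finger_gap: 0.641
gripper_force: 43.8
```

>>> {"method": "drive_tool", "body": {"deltas": [[[0,0,0,0],[0,0,0,0],[0,0,0,0],[0,0,0,0]]], "jaw": 78}}

```text
t: 15.75
tcp_pos: [0.6275, -0.1128, 0.2184]
tool_rot: [0.005, 1.0, -0.0, 0.0]
force: [0.1, -0.8, -0.4]
finger_gap: 0.912
gripper_force: 0.0
```

>>> {"method": "drive_tool", "body": {"deltas": [[[0,0,-15,0],[0,0,-40,0],[0,0,-80,0],[0,0,-110,0],[0,0,-110,0]]]}}

```text
t: 16.17
tcp_pos: [0.6311, -0.114, 0.3364]
tool_rot: [0.005, 1.0, -0.003, 0.007]
force: [0.6, 0.0, 1.1]
finger_gap: 0.915
gripper_force: 0.0
```

>>> {"method": "drive_tool", "body": {"deltas": [[[30,0,0,0],[70,10,0,0],[110,20,0,0],[150,30,0,0],[190,40,0,0]]], "jaw": 0}}

```text
t: 16.58
tcp_pos: [0.4357, -0.0702, 0.3278]
tool_rot: [0.005, 1.0, 0.0, -0.0]
force: [0.3, -0.3, 0.2]
finger_gap: 0.198
gripper_force: 0.0
```

Run:
```python
from h import *
st();snap('wrist','w7');snap('scene','sc7');snap('side','sd7')
a=cv2.imread('pics/sc7.png')[140:290,210:360];b=cv2.imread('pics/sd7.png')[120:270,220:370]
w=cv2.imread('pics/w7.png')
f=lambda x:cv2.resize(x,(300,300),interpolation=cv2.INTER_CUBIC)
c=np.vstack([np.hstack([f(a),f(b)])]);w=cv2.resize(w,(400,300));
cv2.imwrite('pics/c7.png',np.vstack([c,np.hstack([w,np.zeros((300,200,3),np.uint8)])]))
```

```text
t 16.5833 [ 0.4357 -0.0702  0.3278] yaw of tool y 89.39 gap mm 16.892114282053377 q [-0.41  0.16  1.73 -0.    1.25 -1.97]
```

View pics/c7.png

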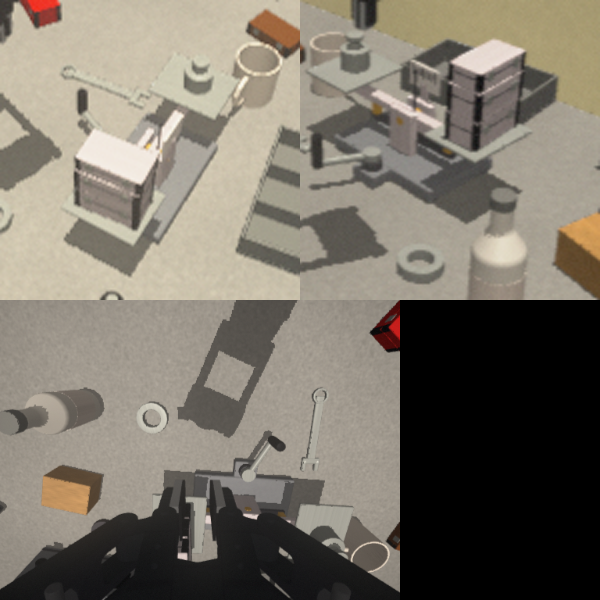

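The picture shows all three cases stacked squarely on the right pan, with the beam level. The knob is at about (277,442) in the wrist panel, with its top at the lower-right end. Next I'll measure the knob and pivot.

Run:
```python
from h import *
d=load('w7');im=d['im']
m=(im.max(2)<45).astype(np.uint8);m[:160]=0;m[215:]=0;m[:,:325]=0;m[:,385:]=0
n,l,s,c=cv2.connectedComponentsWithStats(m);i=1+s[1:,4].argmax();print(s[i],c[i])
p=np.argwhere(l==i)[:,::-1].astype(float)
(cx,cy),(w,h),a=cv2.minAreaRect(p.astype(np.float32));print(cx,cy,w,h,a)
print('nadir px',proj(d,[0.36,-.07,0.]))
for z in(.05,.065,.092): print(z,ray(d,[c[i]],z).round(4))
# model check: candidate knob axis positions, project top/bottom
for k in((.475,.078),(.47,.07),(.475,.07)): print(k,proj(d,[(*k,.092),(*k,.049)]).round(1).tolist())
pv=np.array([(247,175)])*1.28
print('pivot',ray(d,pv,.049).round(4),ray(d,pv,.092).round(4))
# scene/side estimate: centre of black blob
for f,box in(('sc7',(235,175,265,205)),('sd7',(220,175,240,215))):
    q=load(f);x0,y0,x1,y1=box;mm=(q['im'][y0:y1,x0:x1].max(2)<60).astype(np.uint8)
    n,l,s,c=cv2.connectedComponentsWithStats(mm);j=1+s[1:,4].argmax();print(f,s[j],c[j]+[x0,y0],ray(q,[c[j]+[x0,y0]],.069).round(4))
```

```text
Traceback (most recent call last):
ValueError: attempt to get argmax of an empty sequence
```

Run:
```python
from h import *
d=load('w7')
print(d['im'][165:200,335:372].max(2)[::3,::2])
for f,box,th in(('w7',(325,160,385,215),80),('sc7',(235,175,265,205),75),('sd7',(220,180,240,215),75)):
    q=load(f);x0,y0,x1,y1=box;mm=(q['im'][y0:y1,x0:x1].max(2)<th).astype(np.uint8)
    n,l,s,c=cv2.connectedComponentsWithStats(mm)
    for j in 1+np.argsort(-s[1:,4])[:2]: print(f,s[j]+[x0,y0,0,0,0],c[j]+[x0,y0],ray(q,[c[j]+[x0,y0]],.069).round(4))
pv=np.array([(247,175)])*1.28
print('pivot',ray(d,pv,.049).round(4),'nadir',proj(d,[.36,-.07,0.]))
for k in((.475,.078),(.47,.07)): print(k,proj(d,[(*k,.092),(*k,.049)]).round(1).tolist())
```

```text
[[162 161 163 164 161 164 165 164 165 165 166 164 158 163 163 170 166 160
  166]
 [163 161  94  92  92  94 147 159 165 168 167 163 170 168 165 167 163 162
  167]
 [169  96  95  92  93  95 106 162 169 165 163 161 169 169 166 164 167 166
  162]
 [164  96  91  93  92  61  48  50 119 160 168 166 169 170 167 163 171 170
  165]
 [ 94  95  92  95  48  47  48  49  47  48  79 160 163 168 167 163 165 168
  167]
 [ 95  96 118 157  52  47  48  46  46  47  47  46  72 157 164 165 168 162
  166]
 [ 92 105 161  97 133  67  47  48  48  46  49  54  57  54  82 165 163 167
  169]
 [118 162 100 139 174 202 112  48  46  49  63  63  59  56  55 109 163 169
  164]
 [163 105 142 176 190 158 172 170  78  48  60  58  56  56  54 109 168 168
  169]
 [ 94 144 180 186 161 166 165 163 162 156  68  56  52  57 130 163 165 163
  165]
 [144 184 182 155 166 163 159 165 169 169 165 165 169 175 164 165 163 163
  166]
 [188 178 152 160 161 161 160 167 169 167 167 164 163 163 162 161 166 165
  163]]
w7 [343 174  22  20 267] [353.54307116 183.19475655] [[0.473  0.0771 0.069 ]]
w7 [325 205   1   1   1] [325. 205.] [[0.5062 0.0377 0.069 ]]
sc7 [249 190   2   6   8] [249.375 192.625] [[0.4754 0.0628 0.069 ]]
sc7 [249 188   2   1   2] [249.5 188. ] [[0.4663 0.0817 0.069 ]]
sd7 [226 187   5  17  78] [228.17948718 194.67948718] [[0.4693 0.0722 0.069 ]]
pivot [[0.5456 0.031  0.049 ]] nadir [[251.5738318 103.1394317]]
(0.475, 0.078) [[359.7, 189.1], [349.6, 181.0]]
(0.47, 0.07) [[354.2, 185.6], [344.6, 177.8]]
```

>>> {"method": "drive_tool", "body": {"deltas": [[[-10,35,20,0],[-20,70,50,0],[-30,110,90,0],[-37,147,130,0],[-37,147,160,0]]], "jaw": 48}}

```text
t: 17.15
tcp_pos: [0.4787, 0.0708, 0.185]
tool_rot: [0.005, 1.0, 0.0, 0.004]
force: [0.8, 0.9, -1.4]
finger_gap: 0.563
gripper_force: 0.0
```

>>> {"method": "drive_tool", "body": {"deltas": [[[0,0,20,0],[0,0,35,0],[0,0,40,0],[0,0,40,0]]]}}

```text
t: 17.48
tcp_pos: [0.4754, 0.0687, 0.1436]
tool_rot: [0.005, 1.0, 0.0, -0.001]
force: [-0.1, -0.3, 0.5]
finger_gap: 0.562
gripper_force: 0.0
```

Run:
```python
from h import *
st([.4735,.077,.06]);snap('wrist','w8')
d=load('w8');m=d['im'].max(2)
print('knob predicted',proj(d,[(.4735,.077,.092),(.4735,.077,.055)]).round(0))
print(m[160:330:8,206:310:5])
```

```text
t 17.4833 [0.4754 0.0687 0.1436] yaw of tool y 89.39 gap mm 47.968924644683405 q [-0.09  0.48  1.87 -0.    0.79 -1.65]
tool mm [ 1.8  8.3 83.6]
knob predicted [[263. 210.]
 [261. 194.]]
[[151 168  95  94  95  92  90  93  89  92  92  91  90  91  91  93  91  93
   90  88  91]
 [ 92  93  93  93  93  91  91  92  90  89  91  92  93  92  91  90  91  90
   92  96  93]
 [ 96  94  95  95  96  90  90  93  94  94  92  91  90  92  91  93  92  93
   94  93  97]
 [ 96  97  91  92  92  93  93  90  92  93  38  37  37  88  89  92  91  92
   95  92  94]
 [167 165 155  94  90  94  90  95  91  89  39  39  37  38  90  94  94  95
   93  96  96]
 [170 166 165  94  93  93  90  88  94  87  40  42  43  41  95  94  92  92
   92  94  93]
 [168 169 165 171 167 166 168  95  94  96  43  43  45  42 102 168 169 167
  169 167 171]
 [163 169 166 173 164 166  94  93 102  92  62  46  45  48 166 173 169 167
  174 168 168]
 [151 153 158 160 170  95 146 192 158 172 170 171 165 168 169 172 171 172
  170 172 172]
 [ 71  73  73  75  73 145 191 157 168 172 162 168 169 168 174 169 167 172
  172 147 155]
 [ 47 106  56  57 144 18
[... 344 characters left out ...]
2 180 183 145 144 144 145 144 143 143 138 138 134 120 130 128
  125  43  42]
 [142 142 148 143 141 143 144 143 142 144 142 142 141 143 140 141 139 141
  141  41  40]
 [141 141 141 142 141 143 141 140 141 141 141 142 142 140 139 141 141 140
  139 132  37]
 [139 138 140 141 140 139 140 139 141 137 140 140 141 140 140 140 139 139
  141  79  36]
 [ 96  98  97  96 100  98  99  79 140 139 140 140 140 140 140 139 139 138
  138  77  51]
 [ 96  97  95  95  97  97  97 137 140 138 138 138 139 141 137 138 138 138
  136  76  76]
 [ 98  95  94  93  95  96  96  76  77  76  77  78  76  78  77  75  76  77
   76  76  76]
 [ 96  95  95  94  95  94  95  76  77  77  76  76  76  76  77  75  76  76
   75  75  56]]
```

>>> {"method": "drive_tool", "body": {"deltas": [[[2,4,0,0],[2,8,15,0],[2,8,35,0],[2,8,55,0],[2,8,73,0]]]}}

```text
t: 17.95
tcp_pos: [0.4745, 0.0766, 0.0728]
tool_rot: [0.006, 1.0, -0.0, 0.002]
force: [-0.1, 0.3, -0.4]
finger_gap: 0.566
gripper_force: 0.0
```

>>> {"method": "drive_tool", "body": {"deltas": [[[0,0,4,0],[0,0,8,0],[0,0,8,0]]]}}

```text
t: 18.2
tcp_pos: [0.4736, 0.0766, 0.0645]
tool_rot: [0.006, 1.0, -0.0, 0.001]
force: [-0.2, 0.7, 0.5]
finger_gap: 0.566
gripper_force: 0.0
```

>>> {"method": "drive_tool", "body": {"deltas": [[[2,-8,0,0],[3,-15,0,0],[5,-22,0,0],[7,-30,0,0],[9,-38,0,0]]]}}

```text
t: 18.62
tcp_pos: [0.4615, 0.0386, 0.0643]
tool_rot: [0.006, 1.0, 0.0, -0.001]
force: [-3.3, 3.6, 0.3]
finger_gap: 0.559
gripper_force: 1.7
```

>>> {"method": "drive_tool", "body": {"deltas": [[[2,-8,0,0],[3,-15,0,0],[3,-22,0,0],[3,-29,0,0],[3,-36,0,0]]]}}

```text
t: 19.03
tcp_pos: [0.4604, 0.002, 0.064]
tool_rot: [0.006, 1.0, -0.0, 0.0]
force: [-1.2, 3.2, 0.5]
finger_gap: 0.561
gripper_force: 1.5
```

>>> {"method": "drive_tool", "body": {"deltas": [[[-1,-6,0,0],[-2,-12,0,0],[-4,-17,0,0],[-5,-20,0,0]]]}}

```text
t: 19.37
tcp_pos: [0.4647, -0.0169, 0.0639]
tool_rot: [0.007, 1.0, 0.001, -0.001]
force: [0.8, 18.5, 2.8]
finger_gap: 0.563
gripper_force: 9.3
```

The lever is at its stop (18 N). I'll ease off and wait for the beam to settle.

>>> {"method": "drive_tool", "body": {"deltas": [[[0,4,0,0],[0,8,0,0],[0,10,0,0],[0,10,0,0],[0,10,0,0]]]}}

```text
t: 19.78
tcp_pos: [0.4656, -0.0073, 0.0641]
tool_rot: [0.005, 1.0, -0.0, 0.001]
force: [-0.3, 0.2, -0.4]
finger_gap: 0.561
gripper_force: 0.0
```

>>> {"method": "drive_tool", "body": {"deltas": [[[0,0,0,0],[0,0,0,0],[0,0,0,0],[0,0,0,0],[0,0,0,0]]]}}

```text
t: 20.2
tcp_pos: [0.465, -0.0073, 0.064]
tool_rot: [0.005, 1.0, -0.0, 0.0]
force: [-0.2, 0.2, 0.3]
finger_gap: 0.564
gripper_force: 0.0
```

>>> {"method": "drive_tool", "body": {"deltas": [[[0,0,0,0],[0,0,0,0],[0,0,0,0],[0,0,0,0],[0,0,0,0]]]}}

```text
t: 20.62
tcp_pos: [0.465, -0.0072, 0.064]
tool_rot: [0.005, 1.0, -0.0, 0.0]
force: [0.6, 0.5, -0.1]
finger_gap: 0.563
gripper_force: 0.0
```

>>> {"method": "drive_tool", "body": {"deltas": [[[0,0,0,0],[0,0,0,0],[0,0,0,0],[0,0,0,0],[0,0,0,0]]]}}

```text
t: 21.03
tcp_pos: [0.465, -0.0072, 0.064]
tool_rot: [0.005, 1.0, 0.0, -0.0]
force: [1.1, 1.0, 0.5]
finger_gap: 0.564
gripper_force: 0.0
```

>>> {"method": "drive_tool", "body": {"deltas": [[[0,0,0,0],[0,0,0,0],[0,0,0,0],[0,0,0,0],[0,0,0,0]]]}}

```text
t: 21.45
tcp_pos: [0.465, -0.0072, 0.064]
tool_rot: [0.005, 1.0, -0.0, -0.0]
force: [0.1, -0.4, -0.5]
finger_gap: 0.564
gripper_force: 0.0
```

Run:
```python
from h import *
st();snap('scene','sc9')
# stack-top bright blob (white top) before/after in scene; weight-pan shift
a=load('sc7')['im'];b=load('sc9')['im']
for n,(x0,y0,x1,y1) in dict(stack=(240,195,300,260),weight=(280,160,330,200)).items():
    A,B=[cv2.cvtColor(i[y0:y1,x0:x1],cv2.COLOR_RGB2GRAY).astype(np.float32) for i in(a,b)]
    print(n,cv2.phaseCorrelate(A,B))
K=load('sc7');print(proj(K,[(.62,-.11,.23),(.62,-.11,.218),(.64,.16,.11),(.64,.16,.122)]))
```

```text
t 21.45 [ 0.465  -0.0072  0.064 ] yaw of tool y 89.38 gap mm 48.196137848150265 q [-0.26  0.62  1.96 -0.    0.56 -1.82]
stack ((-0.21223869185770283, 0.18940568646900147), 0.4522602909141117)
weight ((-0.3372351287505069, -0.5471253061138732), 0.9609640216827393)
[[267.02122824 215.85854122]
 [266.91602247 218.46925151]
 [305.97068945 181.68316729]
 [306.34273045 179.28092206]]
```

Run:
```python
from h import *
a=load('sc7')['im'];b=load('sc9')['im']
for n,(x0,y0,x1,y1) in dict(stacktop=(246,203,292,222),weight=(300,168,320,186),boss=(275,195,288,205),wrench=(240,170,260,182)).items():
    up=lambda i:cv2.resize(i,None,fx=4,fy=4,interpolation=cv2.INTER_CUBIC)
    t=up(a[y0:y1,x0:x1]);r=cv2.matchTemplate(up(b[y0-6:y1+6,x0-6:x1+6]),t,cv2.TM_CCOEFF_NORMED);_,v,_,p=cv2.minMaxLoc(r)
    print(n,v,(p[0]/4-6,p[1]/4-6))
```

```text
stacktop 0.6532811522483826 (-3.0, 5.5)
weight 0.962466299533844 (-0.5, -0.75)
boss 0.98659348487854 (-0.25, 0.0)
wrench 0.478140652179718 (-0.25, -5.75)
```

Run:
```python
from h import *
snap('side','sd9');snap('scene','sc10')
for f0,f1 in(('sc7','sc10'),('sd7','sd9')):
    d=load(f0);a=d['im'];b=load(f1)['im']
    for n,P in dict(weight=(.635,.155,.15),stack=(.62,-.11,.232)).items():
        u,v=proj(d,P)[0].astype(int)
        e=[proj(d,np.array(P)+[0,0,h])[0]-proj(d,P)[0] for h in(.012,-.012)]
        print(f0,n,(u,v),'exp +-12mm',np.round(e,1).tolist())
        for h,w in((14,10),(20,16)):
            t=a[v-h:v+h,u-w:u+w];r=cv2.matchTemplate(b[v-h-8:v+h+8,u-w-8:u+w+8],t,cv2.TM_CCOEFF_NORMED);_,s,_,p=cv2.minMaxLoc(r);print('  ',round(s,3),p[0]-8,p[1]-8)
        print('  col0',a[v-30:v+24:2,u].max(1).tolist());print('  col1',b[v-30:v+24:2,u].max(1).tolist())
```

```text
sc7 weight (np.int64(305), np.int64(174)) exp +-12mm [[0.4, -2.5], [-0.4, 2.5]]
   0.942 -1 -1
   0.939 0 -1
  col0 [193, 197, 200, 201, 203, 203, 202, 200, 203, 205, 206, 205, 207, 199, 192, 196, 207, 196, 119, 119, 120, 167, 210, 208, 208, 167, 118]
  col1 [196, 199, 201, 203, 204, 205, 201, 201, 204, 210, 209, 198, 203, 179, 162, 125, 210, 195, 113, 116, 116, 213, 211, 212, 213, 128, 119]
sc7 stack (np.int64(267), np.int64(215)) exp +-12mm [[0.1, -2.7], [-0.1, 2.6]]
   0.927 -3 6
   0.892 -2 6
  col0 [192, 190, 203, 205, 204, 206, 205, 205, 207, 209, 205, 206, 241, 241, 241, 241, 242, 242, 242, 243, 243, 182, 130, 148, 198, 147, 129]
  col1 [189, 191, 209, 205, 204, 207, 208, 203, 208, 209, 208, 208, 208, 203, 142, 234, 244, 243, 244, 244, 244, 244, 244, 245, 242, 132, 145]
sd7 weight (np.int64(246), np.int64(143)) exp +-12mm [[-0.1, -3.4], [0.1, 3.4]]
   0.369 -8 -5
   0.466 2 -5
  col0 [39, 39, 38, 75, 87, 84, 89, 88, 114, 144, 159, 171, 178, 117, 89, 103, 175, 135, 104, 101, 105, 102, 169, 177, 174, 174, 118]
  col1 [84, 73, 59, 58, 54, 59, 65, 63, 66, 63, 67, 71, 71, 72, 72, 67, 70, 74, 70, 83, 117, 83, 130, 64, 50, 46, 41]
sd7 stack (np.int64(311), np.int64(146)) exp +-12mm [[0.2, -4.0], [-0.2, 3.9]]
   0.897 3 6
   0.896 3 5
  col0 [167, 172, 171, 168, 166, 172, 173, 172, 170, 168, 169, 169, 170, 220, 230, 230, 230, 232, 230, 235, 224, 44, 36, 42, 54, 166, 73]
  col1 [174, 175, 176, 175, 181, 180, 177, 180, 177, 173, 179, 178, 177, 176, 172, 88, 159, 239, 237, 238, 239, 237, 239, 227, 71, 36, 36]
```

The images agree with a full tip: the stack top shifted (-3,+6) px in scene and (+3,+6) px in side, about 12 mm down plus the tilt, and the stack is intact. Now I'll swing the lever back.

>>> {"method": "drive_tool", "body": {"deltas": [[[0,9,0,0],[0,18,0,0],[1,25,0,0],[2,32,0,0],[3,39,0,0]]]}}

```text
t: 22.02
tcp_pos: [0.4604, 0.0327, 0.0638]
tool_rot: [0.005, 1.0, -0.0, -0.002]
force: [-2.4, -3.6, -0.2]
finger_gap: 0.56
gripper_force: 1.9
```

>>> {"method": "drive_tool", "body": {"deltas": [[[1,6,0,0],[1,12,0,0],[1,18,0,0],[1,24,0,0],[1,30,0,0]]]}}

```text
t: 22.43
tcp_pos: [0.4616, 0.0624, 0.0639]
tool_rot: [0.005, 1.0, 0.0, -0.0]
force: [-3.4, -3.3, -0.9]
finger_gap: 0.563
gripper_force: 1.8
```

>>> {"method": "drive_tool", "body": {"deltas": [[[-2,6,0,0],[-5,12,0,0],[-7,18,0,0],[-9,23,0,0],[-11,27,0,0]]]}}

```text
t: 22.85
tcp_pos: [0.4735, 0.0894, 0.064]
tool_rot: [0.005, 1.0, 0.0, 0.0]
force: [-1.9, -1.8, -0.8]
finger_gap: 0.561
gripper_force: 1.5
```

>>> {"method": "drive_tool", "body": {"deltas": [[[-1,2,0,0],[-2,4,0,0],[-2,4,0,0]]]}}

```text
t: 23.1
tcp_pos: [0.476, 0.0931, 0.0641]
tool_rot: [0.005, 1.0, 0.0, 0.001]
force: [0.0, -0.4, 0.4]
finger_gap: 0.561
gripper_force: 0.0
```

>>> {"method": "drive_tool", "body": {"deltas": [[[-1,2,0,0],[-1,3,0,0],[-1,3,0,0]]]}}

```text
t: 23.35
tcp_pos: [0.477, 0.0951, 0.0641]
tool_rot: [0.005, 1.0, -0.0, 0.001]
force: [0.1, -4.6, -0.3]
finger_gap: 0.561
gripper_force: 2.4
```

>>> {"method": "drive_tool", "body": {"deltas": [[[-1,2,0,0],[-1,3,0,0],[-1,3,0,0]]]}}

```text
t: 23.6
tcp_pos: [0.4769, 0.0955, 0.064]
tool_rot: [0.004, 1.0, -0.002, -0.001]
force: [-2.6, -17.6, 1.3]
finger_gap: 0.562
gripper_force: 9.1
```

Back at its stop (18 N, no further movement). I'll ease off, lift clear and check.

>>> {"method": "drive_tool", "body": {"deltas": [[[0,-6,0,0],[0,-13,0,0],[0,-15,0,0],[0,-15,0,0]]]}}

```text
t: 23.93
tcp_pos: [0.4775, 0.0834, 0.0641]
tool_rot: [0.006, 1.0, 0.0, 0.001]
force: [0.8, -0.2, 0.3]
finger_gap: 0.562
gripper_force: 0.0
```

>>> {"method": "drive_tool", "body": {"deltas": [[[0,0,-20,0],[0,0,-50,0],[0,0,-90,0],[0,0,-130,0],[0,0,-170,0]]]}}

```text
t: 24.35
tcp_pos: [0.4765, 0.0843, 0.2357]
tool_rot: [0.005, 1.0, 0.0, -0.0]
force: [1.4, -0.2, -0.1]
finger_gap: 0.562
gripper_force: 0.0
```

>>> {"method": "drive_tool", "body": {"deltas": [[[10,-30,-20,0],[30,-70,-40,0],[40,-110,-70,0],[40,-145,-90,0],[40,-145,-95,0]]], "jaw": 0}}

```text
t: 24.77
tcp_pos: [0.4359, -0.064, 0.3317]
tool_rot: [0.006, 1.0, -0.002, 0.002]
force: [1.2, 0.6, -0.4]
finger_gap: 0.003
gripper_force: 0.0
```

>>> {"method": "drive_tool", "body": {"deltas": [[[0,0,0,0],[0,0,0,0],[0,0,0,0],[0,0,0,0],[0,0,0,0]]]}}

```text
t: 25.18
tcp_pos: [0.4348, -0.0594, 0.3278]
tool_rot: [0.004, 1.0, 0.001, -0.001]
force: [0.0, 0.2, -0.4]
finger_gap: -0.001
gripper_force: 0.0
```

Run:
```python
from h import *
st();snap('side','sdF');snap('scene','scF');snap('wrist','wF')
for f0,f1 in(('sc7','scF'),('sd7','sdF')):
    d=load(f0);a=d['im'];b=load(f1)['im']
    for n,P in dict(weight=(.635,.155,.15),stack=(.62,-.11,.232),low=(.57,-.11,.14),knob=(.4735,.077,.07)).items():
        u,v=proj(d,P)[0].astype(int);h=w=12
        t=a[v-h:v+h,u-w:u+w];r=cv2.matchTemplate(b[v-h-8:v+h+8,u-w-8:u+w+8],t,cv2.TM_CCOEFF_NORMED);_,s,_,p=cv2.minMaxLoc(r);print(f0,n,round(s,3),p[0]-8,p[1]-8)
d=load('wF');x=d['im'];k=proj(d,[.4735,.077,.07])[0].astype(int);print(k)
x0,y0=k-28;m=(x[y0:y0+56,x0:x0+56].max(2)<80).astype(np.uint8)
n,l,s,c=cv2.connectedComponentsWithStats(m);j=1+s[1:,4].argmax();print(s[j],ray(d,[c[j]+[x0,y0]],.069))
```

```text
t 25.1833 [ 0.4348 -0.0594  0.3278] yaw of tool y 89.49 gap mm -0.0539230523103885 q [-0.39  0.15  1.74  0.    1.26 -1.95]
sc7 weight 0.991 0 0
sc7 stack 0.977 1 0
sc7 low 0.965 0 0
sc7 knob 0.965 1 0
sd7 weight 0.879 0 0
sd7 stack 0.979 0 0
sd7 low 0.988 0 0
sd7 knob 0.98 0 0
[346 184]
[ 19  19  22  20 260] [[0.47452031 0.0796379  0.069     ]]
```

The beam is level again, the stack, weight and lever are all back at their arrested positions, and the arm is clear.

```bash
python3 -c "
from station import manip
print(manip.sign_off())"
```

```text
the job is handed in; nothing more can be done
None
```

I stacked the deep and shallow cases on the bottom case and swung the lever over. The beam tipped to the cases' side, I swung the lever back so it is arrested level, and I handed the job in at about 25 s; the sign-off returned no verdict.

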